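# Stack the tank mount on its stud

### The job

Assemble the fuel-tank mount on the stud of the red-brown bracket: from the bottom up, thread on the black rubber cushion, then the aluminium lug plate lying lengthways along the bracket, then the orange cushion, and last the steel washer. Each part must sit flat and fully down on the one below before you fetch the next. Leave the square, the knife and the marker where they lie.

Things in the scene. Friction and masses are not known exactly. Their poses are not given: they have to be found in the camera images.
- mount: Red-brown steel bracket, fixed to the table: flat plate 110 (x) x 80 (y) x 8 mm with two small flat grey bolt dots on its long axis, and in its centre an upright bare-steel stud, 14 mm diameter, tip tapered over its last 6 mm, reaching 64 mm above the table. Origin: centre of the plate's underside on the table, on the stud's axis; x along the plate's long side, z up.
- black_cushion: Black rubber cushion ring: outside diameter 50, bore 22, height 20 mm, about 50 g; does not squash noticeably. Upright on the table; plain ring, no yaw. Origin: centre of the underside, z up. Loose.
- lug: Bare aluminium lug plate 110 (x) x 60 (y) x 10 mm, about 180 g, lying flat, with a 22 mm bore in its centre (goes over the stud) and an 11 mm hole near each end. Origin: centre of the underside, on the bore's axis; x along its long side, z up. It is the same either way round. Loose.
- orange_cushion: Orange hard-plastic cushion ring: outside diameter 50, bore 22, height 20 mm, about 50 g. Upright on the table; plain ring, no yaw. Origin: centre of the underside, z up. Loose.
- washer: Thick steel washer: outside diameter 56, bore 22, height 10 mm, about 120 g. Upright on the table; plain ring, no yaw. Origin: centre of the underside, z up. Loose.
- square: Bystander: try square, yellow stock 120 x 20 x 18 mm and steel blade 110 x 30 mm, lying flat, at the far side. Origin: centre of the stock's underside; y along the stock, blade towards x (away from the robot).
- knife: Bystander: red utility knife 160 x 30 x 18 mm, lying flat, among the parts on the robot's left. Origin: on its underside about its middle, x towards the blade.
- marker: Bystander: white marker pen with grey cap, square barrel, 125 x 15 x 15 mm, lying flat in the middle of the table. Origin: underside about its middle, x towards the cap.
Mind the look-alikes: they are no part of the job. Of the things that look like the lug, the largest one is meant.

How it is judged (in metres and radians):
On the way, in this order (a step that is already met when the one before it is completed fails the run):
1. the black rubber cushion is on the stud, flat and fully down (horizontal distance between black_cushion and mount below 0.007 m and z of black_cushion in the frame of mount between 0.004 and 0.012 m and angle between black_cushion's own z axis and vertical below 0.12 rad), for 0.2 s.
2. the aluminium lug plate is on the stud, flat and fully down, lengthways along the bracket (horizontal distance between lug and mount below 0.007 m and z of lug in the frame of mount between 0.024 and 0.032 m and angle between lug's own z axis and vertical below 0.12 rad and angle between the x axis of lug and the x axis of mount, either way round below 0.3 rad), for 0.2 s.
3. the orange cushion is on the stud, flat and fully down (horizontal distance between orange_cushion and mount below 0.007 m and z of orange_cushion in the frame of mount between 0.034 and 0.042 m and angle between orange_cushion's own z axis and vertical below 0.12 rad), for 0.2 s.
4. the steel washer is on the stud, flat and fully down (horizontal distance between washer and mount below 0.007 m and z of washer in the frame of mount between 0.054 and 0.062 m and angle between washer's own z axis and vertical below 0.12 rad), for 0.2 s.
At the end, for the whole second after the job is handed in: Black cushion, lug plate, orange cushion, washer stacked on the stud, at rest, released: each within 7 mm of its axis, 0.12 rad of flat, 4 mm of its height (undersides 8, 28, 38, 58 mm over the bracket's underside); lug plate within 0.3 rad of the bracket's long side, either way round (all of step 1 and all of step 2 and all of step 3 and all of step 4 and linear speed of each of black_cushion, lug, orange_cushion, washer below 0.02 m/s); the robot touches nothing.
It fails at once if the square is moved more than 20 mm (distance of square from where it was at the start of the episode above 0.02 m).
It fails at once if the knife is moved more than 20 mm (distance of knife from where it was at the start of the episode above 0.02 m).
It fails at once if the marker is moved more than 20 mm (distance of marker from where it was at the start of the episode above 0.02 m).
It also fails if it takes over 115 s, if anything falls off the work surface, if the arm or the gripper's body presses on something with over 40 N, if the wrist force passes 120 N, or if a joint passes its speed limit or range.

### The arm

A 6-joint arm with a two-finger parallel gripper is mounted at the origin on the work surface. World frame = base frame: x ahead of the robot, y to its left, z up, the work surface at z = 0. Lengths are in mm, angles in rad, forces in N, time in s.
With the tool pointing down it reaches from about 300 to 775 mm from the base axis. Payload 14.6 kg.
Tool frame: the origin (TCP) lies midway between the tips of the shut fingers; the grasp point (between the pads) lies 19 mm behind it (grip_depth is the distance from the TCP to the grasp point, in mm); z points along the fingers, y is the direction in which the jaws open and shut (so a half turn about z gives the same grasp; the last joint's range is limited). The gripper opens to 94 mm and grips with 3 to 60 N. Pads are 16 mm wide; open, the fingers measure 119 mm over their backs; the gripper's body (75 mm by 177 mm) begins 78 mm behind the grasp point.
Start: joints at [1.044, 0.3, 1.521, -0, 1.321, -0.067], TCP at [244.069, 492.869, 184.246] pointing down, gripper open.
Joint ranges: [-3.03, 3.03], [-0.79, 2.21], [0.23, 2.52], [-1.04, 4.18], [0, 3.07], [-2.55, 2.55]. Speed limits (rad/s): [2.22, 2.22, 2.57, 3.14, 3.14, 3.14].

### API

Orientations are given as [roll, pitch, yaw] about the fixed x, y, z axes, in that order (R = Rz(yaw) Ry(pitch) Rx(roll)).
In Python, from cell import read_state, camera, camera_info, sign_off, grip_depth gives the robot as it stands.
- The arm moves only by the tool drive_tool, never from a script. Its argument "motion" is one flat list of numbers, 4 for each row, row after row: the shift along the tool's x, y, z in mm, then the turn about the tool's z in rad. A call has 1 to 8 rows; each row shifts and turns the pose as measured when the row begins, along the tool's axes as they then stand; what a row does not reach is not made up. A row lasts 1/12 s, in which the tool goes at most 41.7 mm and 7.16 degrees, less where a joint would pass 70% of its speed; a pose out of reach is approached as far as the arm can. A call is refused whole if a number of a shift passes 41.7 or a number of a turn 0.125, either way. A call with a gripper value outside its range is refused whole. "jaw" is the closure, from 0 (fully open) to 1 (shut), set as the call begins (left out, the last holds). The fingers move at their own pace and stop on an object; "grip_force" is the grip in N (left out, the last holds). Time passes only in rows, so rows that do not move let the fingers close. It gives the time, the measured TCP pose, the force and the opening at its end, in the units of the state.
- read_state(): the state, without advancing time (a new reading comes with each control period).
- camera(name): name is "scene" or "top" or "wrist"; returns the picture (480x640x3 uint8, red, green, blue); there is no depth.
- camera_info(name): a dict with "fovy" (degrees; the focal length in pixels is half the picture's height over the tangent of half this angle, whatever the lens; pixels are square), "cx", "cy" (the principal point, pixels), "camera_from_world" (4x4, takes a point from world to camera coordinates). Camera axes: x right, y up, looking along -z (the intrinsics and any distortion apply to the point x, -y, -z); pixel columns grow to the right and rows downward; lengths in mm; the calibration is good to about 2 mm. A picture is of the moment at which its call begins: read the wrist's pose just before it. camera_info takes no time and is no camera call; for the wrist camera it gives the pose at the moment of the call.
- sign_off(): hands the job in, once; it reports no verdict.
The state is a dict: "clock": time; "joints": joint angles; "qd": joint speeds; "effort": joint torques, N m; "eef_pos": TCP position; "eef_rot": TCP orientation; "wrist_force": force on the tool from outside, world axes, zero at the start; "moment": the same for the moment, N m; "finger_gap": finger opening in mm.
Only numpy, scipy, OpenCV 4.12 (cv2) and the standard library are available. Lean on these libraries where they do the work, as an engineer would, in place of code of your own. Each camera call takes 0.05 s, during which the arm holds its last target. There are 200 camera calls.

## Working session

There is one attempt and no reset: what is moved stays moved. The work goes in short steps, Python scripts to look and compute and a tool call to move; the robot and the scene stay as the last step left them, time stands still between calls to the robot, and variables do not carry over. Pictures are saved under pics/ and viewed, on a budget of 14 in all, crops included, one or two more only if the job needs it, and the job is handed in when it is done.

Besides the shell and the picture viewer there is one more tool, called after "Emit:" by a JSON object that holds its "api" and its "payload", one argument or row to a line. drive_tool: Moves the arm, as the interface text tells. Its arguments: {"type":"object","properties":{"motion":{"type":"array","items":{"type":"number"}},"jaw":{"type":"number"},"grip_force":{"type":"number"}},"required":["motion"]}

```bash
ls; mkdir -p pics
python3 - <<'E'
from cell import *
import cv2
s=read_state();print(s['clock'],s['eef_pos'],s['eef_rot'],s['finger_gap'],grip_depth)
for n in ['top','scene']:
    cv2.imwrite(f'pics/{n}0.png',camera(n)[:,:,::-1]); i=camera_info(n);print(n,i)
E
```

```text
pics
0.0 [243.93397874 492.63554668 183.69595009] [-3.14046368e+00 -1.02612359e-04  2.68178233e+00] 94.05654362297398 18.8
top {'fovy': 52.792467311274194, 'cx': 323.87433881630574, 'cy': 239.91236876206455, 'camera_from_world': array([[-1.57603974e-02, -9.99586016e-01, -2.40708687e-02,
         2.03336422e+01],
       [ 9.94814522e-01, -1.80952507e-02,  1.00083108e-01,
        -5.80497620e+02],
       [-1.00477244e-01, -2.23687002e-02,  9.94687873e-01,
        -9.56472618e+02],
       [ 0.00000000e+00,  0.00000000e+00,  0.00000000e+00,
         1.00000000e+00]])}
scene {'fovy': 54.23219744659349, 'cx': 321.63460487599025, 'cy': 234.1418194729065, 'camera_from_world': array([[ 8.85844687e-01,  4.63981826e-01, -2.36959674e-04,
        -5.16335846e+02],
       [-2.94472218e-01,  5.62607601e-01,  7.72501651e-01,
         1.42168817e+02],
       [ 3.58560041e-01, -6.84246705e-01,  6.35012711e-01,
        -1.08677590e+03],
       [ 0.00000000e+00,  0.00000000e+00,  0.00000000e+00,
         1.00000000e+00]])}
```

View pics/top0.png

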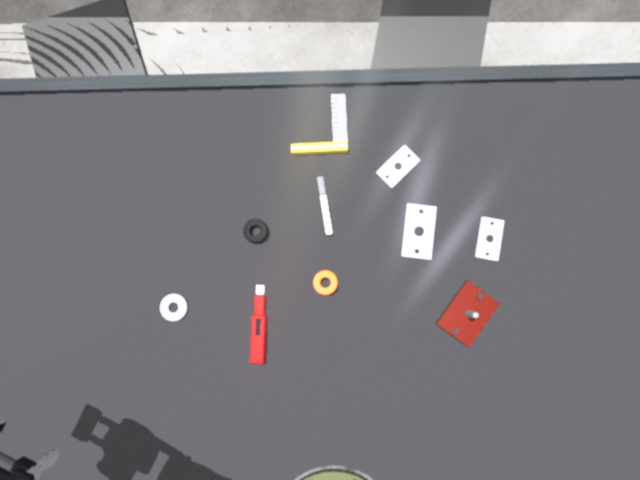

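View pics/scene0.png

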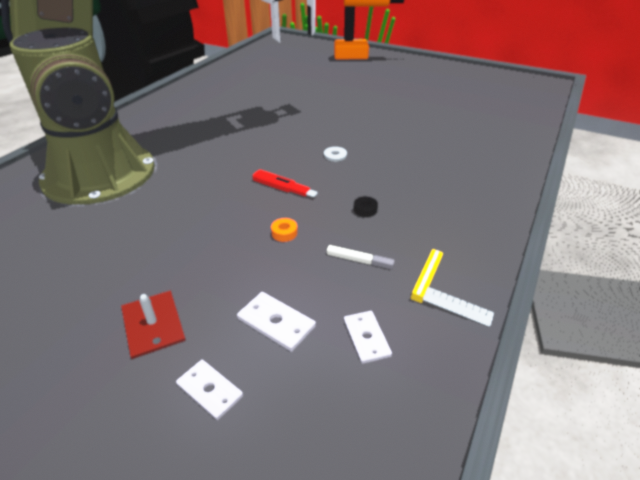

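The top view shows three plates: (419,231), (398,166) and (490,239). The one at (419,231) is clearly the largest, so it should be the lug. The mount is at (468,314), the black ring at (256,231), the orange ring at (325,283), and the washer at (173,307). Next I'll measure positions and check the plates in a crop.

```bash
cat > h.py <<'E'
from cell import *
import cv2, numpy as np
def ray(info,uv):
    f=240/np.tan(np.radians(info['fovy'])/2); T=np.array(info['camera_from_world'])
    R,t=T[:3,:3],T[:3,3]
    d=np.array([(uv[0]-info['cx'])/f,-(uv[1]-info['cy'])/f,-1])
    return -R.T@t, R.T@d
def p2w(info,uv,z):
    c,d=ray(info,uv); return (c+d*(z-c[2])/d[2])[:2]
def w2p(info,p):
    f=240/np.tan(np.radians(info['fovy'])/2); T=np.array(info['camera_from_world'])
    q=T[:3,:3]@np.array(p,float)+T[:3,3]
    return np.array([info['cx']+f*q[0]/-q[2], info['cy']-f*q[1]/-q[2]])
def wrist(name):
    s=read_state(); i=camera_info('wrist'); im=camera('wrist')
    cv2.imwrite(f'pics/{name}.png',im[:,:,::-1]); np.savez(f'pics/{name}.npz',im=im,**{k:np.array(v) for k,v in i.items()})
    return s,i,im
E
python3 - <<'E'
from h import *
i=camera_info('top'); im=cv2.imread('pics/top0.png'); hsv=cv2.cvtColor(im,cv2.COLOR_BGR2HSV)
H,S,V=[a.astype(int) for a in cv2.split(hsv)]
def comp(m,uv,z,r=40):
    m=m.astype(np.uint8); k=np.zeros_like(m); k[uv[1]-r:uv[1]+r,uv[0]-r:uv[0]+r]=1; m=m*k
    n,l,st,c=cv2.connectedComponentsWithStats(m); b=1+np.argmax(st[1:,4])
    cnt=max(cv2.findContours((l==b).astype(np.uint8),cv2.RETR_EXTERNAL,cv2.CHAIN_APPROX_NONE)[0],key=cv2.contourArea)
    W=np.array([p2w(i,p[0],z) for p in cnt],np.float32)
    return cv2.minAreaRect(W), cv2.minEnclosingCircle(W)
print('orange',comp((S>120)&(V>120),(325,283),20,22))
print('black',comp(V<38,(256,231),20,22), V[231,200:300:6])
print('washer',comp((V>140),(173,307),10,25))
print('mount',comp((S>120)&(V>70),(468,314),8,45))
for n,u in dict(lug=(419,231),a=(398,166),b=(490,239)).items(): print(n,comp(V>140,u,10))
for n,u in dict(knife=(258,330),marker=(325,205)).items(): print(n,comp((V>100),u,18,55))
print('tip',p2w(i,(475,315),64),'stud proj',w2p(i,(0,0,0)))
cv2.imwrite('pics/c1.png',cv2.resize(im[130:360,370:530],None,fx=3.4,fy=2.6*1,interpolation=cv2.INTER_CUBIC)[:600])
E
```

```text
orange (((495.43658447265625, 9.764960289001465), (49.01154708862305, 48.79328155517578), 89.11194610595703), ((494.8354797363281, 9.761038780212402), 26.014854431152344))
black (((609.2421264648438, 161.23297119140625), (0.0, 0.0), 0.0), ((609.2421264648438, 161.23297119140625), 9.999999747378752e-05)) [120 120 119 118 122 120 119 115  86 116  92  73 122 122 125 126 126]
washer (((449.2057189941406, 324.9134826660156), (58.549583435058594, 57.346397399902344), 89.18762969970703), ((449.5244140625, 325.4995422363281), 30.00581169128418))
mount (((427.4364318847656, -278.804931640625), (80.10784912109375, 109.29678344726562), 52.87071228027344), ((427.96685791015625, -278.3828430175781), 66.4925308227539))
lug (((599.067626953125, -203.1393585205078), (127.67926788330078, 165.26158142089844), 87.51614379882812), ((599.3181762695312, -195.61929321289062), 89.4400405883789))
a (((737.8910522460938, -164.4528350830078), (128.60501098632812, 171.19346618652344), 85.17213439941406), ((732.4427490234375, -181.46791076660156), 90.32368469238281))
b (((599.6991577148438, -306.8989562988281), (111.90269470214844, 127.89216613769531), 85.07445526123047), ((592.4733276367188, -301.4411315917969), 74.39688110351562))
knife (((402.78717041015625, 149.99737548828125), (224.7147216796875, 219.07081604003906), 89.23768615722656), ((403.0235595703125, 149.99423217773438), 156.74977111816406))
marker (((656.8428955078125, 9.363456726074219), (229.1443328857422, 229.94285583496094), 88.69396209716797), ((657.9622192382812, 9.3379545211792), 161.52096557617188))
tip [ 426.93454231 -278.54041199] stud proj [334.15426555 533.39018898]
```

View pics/c1.png

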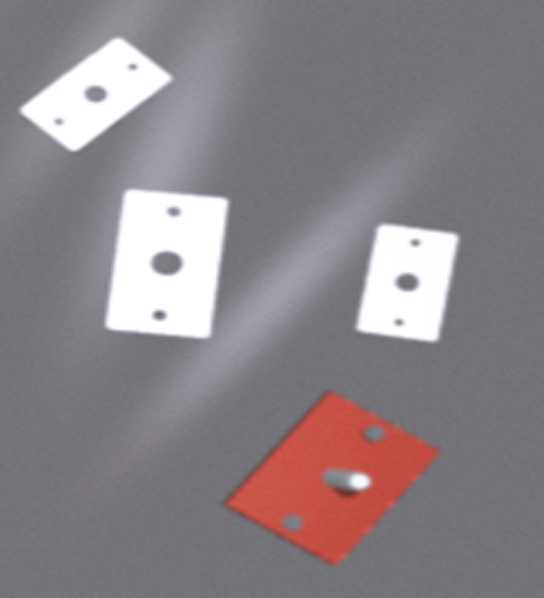

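The crop confirms it: the plate at top-image (419,231) is the largest and the other two are smaller look-alikes. The stud tip shows at about (475,315).

```bash
cat >> h.py <<'E'
def plan(tgt,yaw=None,n=None):
    """rows (tool axes) from measured pose to TCP target, tool pointing down"""
    s=read_state(); p=np.array(s['eef_pos']); y0=s['eef_rot'][2]
    dy=0 if yaw is None else (yaw-y0+np.pi/2)%np.pi-np.pi/2
    d=np.array(tgt,float)-p
    n=n or int(max(1,np.ceil(np.abs(d).max()/38),np.ceil(abs(dy)/.11)))
    out=[]
    for k in range(n):
        a=y0+dy*k/n; x=np.array([np.cos(a),np.sin(a)]); y=np.array([np.sin(a),-np.cos(a)])
        out.append([round(float(d[:2]@x/n),1),round(float(d[:2]@y/n),1),round(float(-d[2]/n),1),round(float(dy/n),3)])
    print('n',n,'t',s['clock'],'at',p.round(1),'yaw',round(y0,3),'q6',round(s['joints'][5],2)); print(out)
E
python3 - <<'E'
from h import *
i=camera_info('top'); im=cv2.imread('pics/top0.png'); hsv=cv2.cvtColor(im,cv2.COLOR_BGR2HSV)
H,S,V=[a.astype(int) for a in cv2.split(hsv)]
def comp(m,uv,z,r=40):
    m=m.astype(np.uint8); k=np.zeros_like(m); k[uv[1]-r:uv[1]+r,uv[0]-r:uv[0]+r]=1; m=m*k
    cnt=max(cv2.findContours(m,cv2.RETR_EXTERNAL,cv2.CHAIN_APPROX_NONE)[0],key=cv2.contourArea)
    W=np.array([p2w(i,p[0],z) for p in cnt],np.float32)
    r=cv2.minAreaRect(W); b=cv2.boxPoints(r); e=[b[1]-b[0],b[2]-b[1]]; e=max(e,key=np.linalg.norm)
    return r[0],r[1],'longdir',np.arctan2(e[1],e[0])%np.pi
g=cv2.cvtColor(im,cv2.COLOR_BGR2GRAY).astype(int)
print(g[231,236:280:2])
print('black',comp(g<55,(256,231),15,24))
print('mount',comp((S>120)&(V>70),(468,314),8,45))
for n,u in dict(lug=(419,231),a=(398,166),b=(490,239)).items(): print(n,comp(g>215,u,10))
print('knife',comp(S>120,(258,330),18,55)); print('marker',comp(g>190,(327,215),15,30))
plan((605,156,150),n=None)
E
```

```text
[117 117 119 111  76  83  83  41  71 113 119 118  91  87  91  71  68 109
 122 122 122 121]
black ((608.945068359375, 160.06378173828125), (7.846086502075195, 17.857337951660156), 'longdir', np.float32(2.5159822))
mount ((427.4364318847656, -278.804931640625), (80.10784912109375, 109.29678344726562), 'longdir', np.float32(2.4935641))
lug ((598.3040771484375, -185.68765258789062), (62.727447509765625, 112.44515991210938), 'longdir', np.float32(2.9998066))
a ((737.3489990234375, -146.5521697998047), (47.783836364746094, 85.3612060546875), 'longdir', np.float32(2.3403926))
b ((580.1105346679688, -330.7033996582031), (47.90946578979492, 86.14755249023438), 'longdir', np.float32(2.9397686))
knife ((402.86883544921875, 147.53256225585938), (32.01387405395508, 137.13076782226562), 'longdir', np.float32(3.0949292))
marker ((646.3887329101562, 7.718451499938965), (105.95674133300781, 15.745224952697754), 'longdir', np.float32(0.14646755))
n 10 t 0.1 at [244.  492.7 183.8] yaw 2.682 q6 -0.07
[[-47.3, -14.1, 3.4, 0.0], [-47.3, -14.1, 3.4, 0.0], [-47.3, -14.1, 3.4, 0.0], [-47.3, -14.1, 3.4, 0.0], [-47.3, -14.1, 3.4, 0.0], [-47.3, -14.1, 3.4, 0.0], [-47.3, -14.1, 3.4, 0.0], [-47.3, -14.1, 3.4, 0.0], [-47.3, -14.1, 3.4, 0.0], [-47.3, -14.1, 3.4, 0.0]]
```

```bash
sed -i 's/np.abs(d).max()\/38/np.linalg.norm(d)\/39/' h.py
python3 - <<'E'
from h import *
i=camera_info('top'); im=cv2.imread('pics/top0.png'); g=cv2.cvtColor(im,cv2.COLOR_BGR2GRAY)
m=(g<100).astype(np.uint8); k=np.zeros_like(m);k[205:257,230:282]=1
c=max(cv2.findContours(m*k,0,1)[0],key=cv2.contourArea)
W=np.array([p2w(i,p[0],12) for p in c],np.float32); print(cv2.minAreaRect(W))
e=cv2.minAreaRect(W)[0]
plan((e[0],e[1],120))
E
```

```text
((602.7885131835938, 151.14071655273438), (56.825923919677734, 50.006072998046875), 44.448795318603516)
n 13 t 0.1 at [244.  492.7 183.8] yaw 2.682 q6 -0.07
[[-36.4, -11.3, 4.9, 0.0], [-36.4, -11.3, 4.9, 0.0], [-36.4, -11.3, 4.9, 0.0], [-36.4, -11.3, 4.9, 0.0], [-36.4, -11.3, 4.9, 0.0], [-36.4, -11.3, 4.9, 0.0], [-36.4, -11.3, 4.9, 0.0], [-36.4, -11.3, 4.9, 0.0], [-36.4, -11.3, 4.9, 0.0], [-36.4, -11.3, 4.9, 0.0], [-36.4, -11.3, 4.9, 0.0], [-36.4, -11.3, 4.9, 0.0], [-36.4, -11.3, 4.9, 0.0]]
```

Emit:
{"api": "drive_tool", "payload": {
  "motion": [-36,-11,5,0,-36,-11,5,0,-36,-11,5,0,-36,-11,5,0,-36,-11,5,0,-36,-11,5,0,-36,-11,5,0,-36,-11,5,0],
  "jaw": 0,
  "grip_force": 25
}}

```text
clock: 0.77
eef_pos: [466.5, 281.5, 140.8]
eef_rot: [-3.139, -0.002, 2.693]
wrist_force: [0.1, 0.0, 0.7]
finger_gap: 94.2
```

Emit:
{"api": "drive_tool", "payload": {
  "motion": [-36,-11,5,0,-36,-11,5,0,-36,-11,5,0,-36,-11,5,0,-36,-11,5,0,0,0,0,0]
}}

```text
clock: 1.27
eef_pos: [612.5, 140.4, 110.8]
eef_rot: [-3.136, -0.005, 2.688]
wrist_force: [-1.3, -0.5, 0.5]
finger_gap: 93.8
```

Run:
```python
from h import *
s,i,im=wrist('w1'); print(s['clock'],s['eef_pos'],s['eef_rot']); print(i); print(w2p(i,(602.8,151.1,20)))
plan((602.8,151.1,120))
```

```text
1.2667 [612.50325919 140.38860231 110.76992931] [-3.13610432 -0.00489362  2.68825222]
{'fovy': 60.49809759208697, 'cx': 312.08739402883754, 'cy': 234.83837161010325, 'camera_from_world': array([[ 4.37248513e-01,  8.99312739e-01, -7.09476956e-03,
        -3.93565994e+02],
       [-8.65875154e-01,  4.18832858e-01, -2.73567642e-01,
         4.79623353e+02],
       [-2.43051342e-01,  1.25760229e-01,  9.61826601e-01,
        -1.90541923e+02],
       [ 0.00000000e+00,  0.00000000e+00,  0.00000000e+00,
         1.00000000e+00]])}
[320.00904203 213.5069472 ]
n 1 t 1.3167 at [611.  142.3 111. ] yaw 2.689 q6 -0.95
[[11.2, 4.3, -9.0, 0.0]]
```

View pics/w1.png

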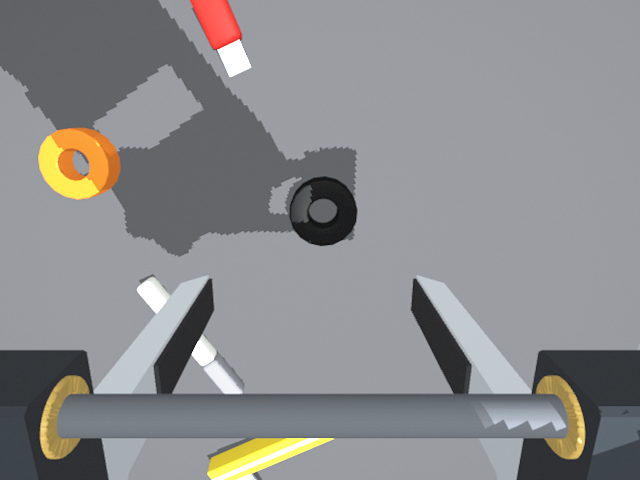

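The wrist view has the black ring at (323,211), against a predicted (320,213). The orange ring is at (79,163), with the knife tip and marker clear of the black ring.

```bash
cat >> h.py <<'E'
from scipy.optimize import least_squares
def hullstats(pts):
    h=cv2.convexHull(np.array(pts,np.float32).reshape(-1,1,2)); m=cv2.moments(h)
    return np.array([m['m10']/m['m00'],m['m01']/m['m00']]),m['m00']
def ring(i,mask,uv,D,h,g0,z0=0):
    """position of an upright ring (OD D, height h) from its silhouette hull, blob near uv"""
    mask=cv2.morphologyEx(mask.astype(np.uint8),cv2.MORPH_OPEN,np.ones((3,3)))
    cs=[c for c in cv2.findContours(mask,0,1)[0] if cv2.contourArea(c)>150]
    c=min(cs,key=lambda c:np.linalg.norm(hullstats(c)[0]-uv)); mc,ma=hullstats(c)
    t=np.linspace(0,2*np.pi,60)
    sil=lambda g:[w2p(i,(g[0]+D/2*np.cos(a),g[1]+D/2*np.sin(a),z)) for z in (z0,z0+h) for a in t]
    r=least_squares(lambda g:hullstats(sil(g))[0]-mc,g0)
    print('ring',r.x.round(1),'area meas/pred',round(ma/hullstats(sil(r.x))[1],3)); return r.x
E
python3 - <<'E'
from h import *
d=dict(np.load('pics/w1.npz')); im=d.pop('im'); hsv=cv2.cvtColor(im,cv2.COLOR_RGB2HSV)
e=ring(d,(im.max(2)<62),(323,211),50,20,(602,151))
ring(d,(hsv[...,1]>150)&(hsv[...,0]<30)&(hsv[...,0]>6),(79,163),50,20,(495,10))
plan((e[0],e[1],45))
E
```

```text
ring [603.8 153.4] area meas/pred 0.91
ring [494.8   9.6] area meas/pred 0.928
n 2 t 1.3167 at [611.  142.3 111. ] yaw 2.689 q6 -0.95
[[5.6, 3.4, 33.0, 0.0], [5.6, 3.4, 33.0, 0.0]]
```

Emit:
{"api": "drive_tool", "payload": {
  "motion": [5.5,3.5,33,0,5.5,3.5,33,0,0,0,0,0]
}}

```text
clock: 1.57
eef_pos: [603.5, 154.0, 44.1]
eef_rot: [-3.138, -0.004, 2.687]
wrist_force: [-0.7, 0.7, -0.6]
finger_gap: 94.2
```

Run:
```python
from h import *
plan((603.8,153.4,3),n=3)
```

```text
n 3 t 1.5667 at [603.5 154.   44.1] yaw 2.687 q6 -0.92
[[-0.2, -0.1, 13.7, 0.0], [-0.2, -0.1, 13.7, 0.0], [-0.2, -0.1, 13.7, 0.0]]
```

Emit:
{"api": "drive_tool", "payload": {
  "motion": [0,0,20,0,0,0,14,0,0,0,6,0,0,0,0,0]
}}

```text
clock: 1.9
eef_pos: [602.9, 156.5, 6.2]
eef_rot: [-3.139, -0.003, 2.691]
wrist_force: [-0.5, -0.7, 0.5]
finger_gap: 94.0
```

Emit:
{"api": "drive_tool", "payload": {
  "motion": [0,0,0,0,0,0,0,0,0,0,0,0,0,0,0,0,0,0,0,0,0,0,0,0],
  "jaw": 1
}}

```text
clock: 2.4
eef_pos: [605.3, 157.2, 11.9]
eef_rot: [3.14, 0.002, 2.691]
wrist_force: [0.3, -0.6, -0.6]
finger_gap: 57.3
```

Emit:
{"api": "drive_tool", "payload": {
  "motion": [0,-1.5,6,0,0,-1,2,0,0,0,0,0]
}}

```text
clock: 2.65
eef_pos: [604.4, 154.7, 3.5]
eef_rot: [3.14, 0.003, 2.691]
wrist_force: [0.2, -0.2, -0.2]
finger_gap: 37.5
```

Run:
```python
from h import *
import time
for k in range(3):
  s=read_state();print(s['clock'],s['eef_pos'],s['eef_rot'],s['finger_gap'],s['wrist_force'])
plan((603.8,153.4,3),n=1)
```

```text
2.65 [604.36636895 154.74986061   3.53097401] [3.14003483e+00 2.62703333e-03 2.69095780e+00] 37.47348704202914 [ 0.21051433 -0.2385847  -0.18000644]
2.65 [604.36636895 154.74986061   3.53097401] [3.14003483e+00 2.62703333e-03 2.69095780e+00] 37.47348704202914 [ 0.21051433 -0.2385847  -0.18000644]
2.65 [604.36636895 154.74986061   3.53097401] [3.14003483e+00 2.62703333e-03 2.69095780e+00] 37.47348704202914 [ 0.21051433 -0.2385847  -0.18000644]
n 1 t 2.65 at [604.4 154.7   3.5] yaw 2.691 q6 -0.93
[[-0.1, -1.5, 0.5, 0.0]]
```

The gap reads 37 mm, below the 50 mm OD, so something is off. I'll look.

Run:
```python
from h import *
s,i,im=wrist('w2'); print(s['finger_gap'],s['eef_pos'],read_state()['finger_gap'],w2p(i,s['eef_pos']))
t=camera('top')[:,:,::-1]
cv2.imwrite('pics/w2b.png',np.hstack([cv2.resize(im[:,:,::-1],(400,300)),cv2.resize(t[170:320,180:380],(400,300))]))
```

```text
37.47348704202914 [604.36636895 154.74986061   3.53097401] 32.819526529870245 [311.58767249 277.32956366]
```

View pics/w2b.png

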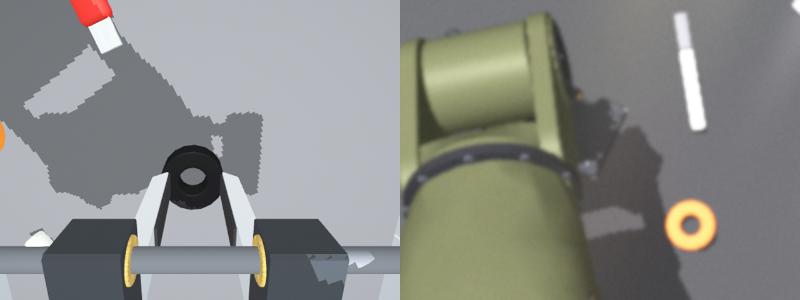

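Run:
```python
from h import *
d=dict(np.load('pics/w2.npz')); im=d.pop('im')
for z in (0,10,20,40): print(z,w2p(d,(604.4,154.7,z)))
T=d['camera_from_world']; print('cam',-T[:3,:3].T@T[:3,3])
print(p2w(d,(307,282),20)); 
cv2.imwrite('pics/w2c.png',cv2.resize(im[200:420,180:460,::-1],None,fx=2.7,fy=2.7,interpolation=cv2.INTER_CUBIC))
```

```text
0 [311.53898357 274.89524249]
10 [311.51222722 282.26396507]
20 [311.48289524 290.34201792]
40 [311.41485832 309.07944353]
cam [530.86755552 190.54759607 203.83181776]
[599.53822284 154.652328  ]
```

View pics/w2c.png

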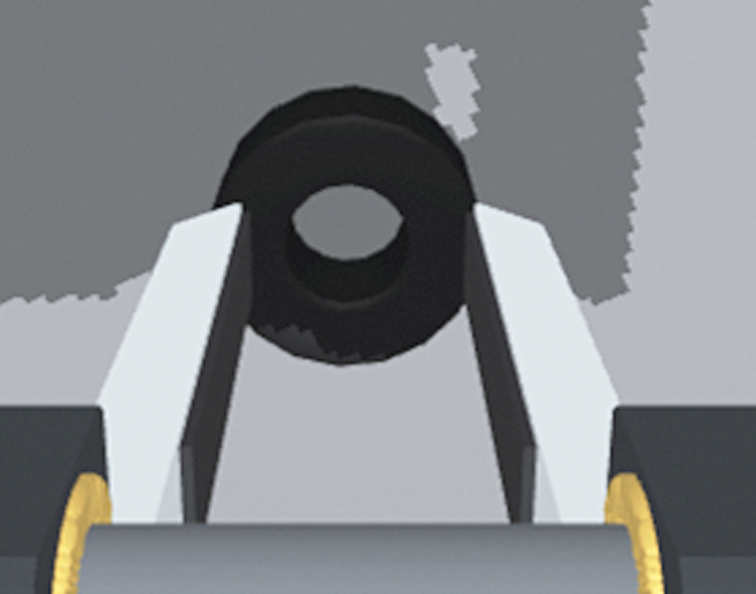

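Run:
```python
from h import *
d=dict(np.load('pics/w2.npz')); t=np.linspace(0,6.28,90)
x=np.array([-.9,.435])
for a in (-5,0,5,10,15,20):
    c=np.array([604.4,154.7])+a*x
    P=np.array([w2p(d,(c[0]+25*np.cos(b),c[1]+25*np.sin(b),z)) for z in (0,20) for b in t])
    print(a,P.min(0).round(),P.max(0).round(), 'bore',w2p(d,(*c,20)))
print('meas rows 232..335, cols 259..357, bore top (309,282ish)')
plan((604,154,3),n=1)
```

```text
-5 [260. 239.] [363. 345.] bore [311.48320731 299.78526901]
0 [260. 230.] [363. 336.] bore [311.48289524 290.34201792]
5 [259. 220.] [363. 327.] bore [311.48257873 280.76489744]
10 [259. 211.] [364. 318.] bore [311.48225771 271.05104061]
15 [259. 201.] [364. 309.] bore [311.48193208 261.19749803]
20 [258. 191.] [365. 300.] bore [311.48160172 251.20123484]
meas rows 232..335, cols 259..357, bore top (309,282ish)
n 1 t 2.75 at [604.5 154.9   3.8] yaw 2.691 q6 -0.93
[[0.0, -1.0, 0.8, 0.0]]
```

Emit:
{"api": "drive_tool", "payload": {
  "motion": [0,-0.5,0.5,0,0,0,0,0,0,0,0,0]
}}

```text
clock: 3.0
eef_pos: [604.2, 154.4, 3.2]
eef_rot: [3.14, 0.003, 2.691]
wrist_force: [0.7, 0.2, -0.9]
finger_gap: 9.3
```

Emit:
{"api": "drive_tool", "payload": {
  "motion": [0,0,-10,0,0,0,-25,0,0,0,-25,0,0,0,0,0]
}}

```text
clock: 3.33
eef_pos: [603.4, 154.3, 66.2]
eef_rot: [3.142, 0.001, 2.691]
wrist_force: [1.3, 0.7, 0.8]
finger_gap: 0.6
```

Run:
```python
from h import *
s,i,im=wrist('w3'); print(s['finger_gap'],s['eef_pos'],read_state()['finger_gap'])
cv2.imwrite('pics/w3b.png',im[100:,100:560,::-1])
```

```text
0.6394351777172927 [603.36594226 154.30309121  66.21628698] 0.7896641934225229
```

View pics/w3b.png

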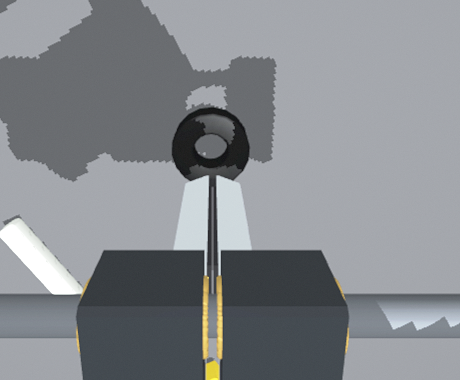

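Run:
```python
from h import *
d=dict(np.load('pics/w3.npz')); im=d.pop('im')
e=ring(d,(im.max(2)<62),(311,247),50,20,(602,151))
p=np.array([604.2,154.4]); print((e-p)@[-.9,.435],(e-p)@[.435,.9])
i=camera_info('scene'); s=read_state(); print(w2p(i,s['eef_pos']),s['eef_pos'],s['eef_rot'])
im=camera('scene')[:,:,::-1]; u,v=w2p(i,s['eef_pos']).astype(int)
c=cv2.resize(im[v-60:v+60,u-75:u+75],None,fx=5,fy=5,interpolation=cv2.INTER_CUBIC); 
c=cv2.drawMarker(c,(75*5,60*5),(255,0,255),0,14); cv2.imwrite('pics/s3.png',c)
```

```text
ring [601.5 153.6] area meas/pred 0.84
2.089673879632866 -1.9351978508807548
[366.25332826 183.52771411] [602.67826158 154.14850773  64.19931643] [-3.14055421e+00 -8.84576480e-04  2.69105396e+00]
```

View pics/s3.png

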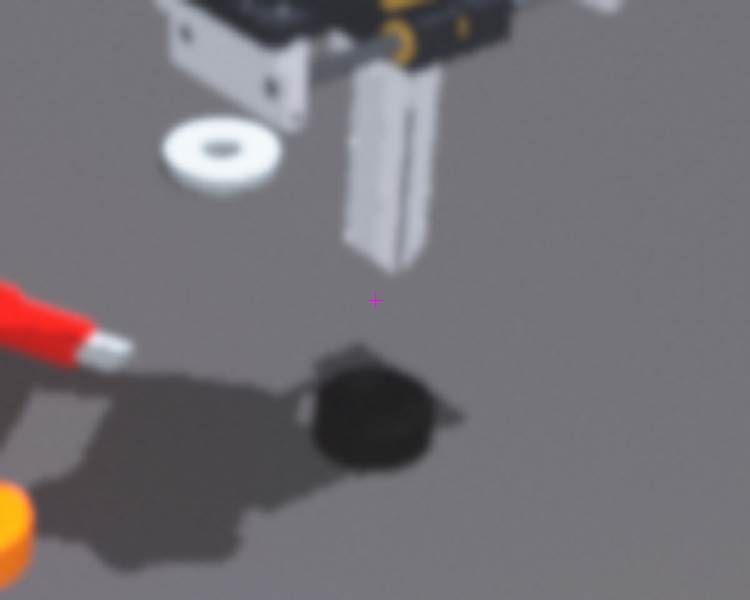

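Run:
```python
from h import *
i=camera_info('scene'); s=read_state(); p=np.array(s['eef_pos'])
print('ring pred',w2p(i,(601.5,153.6,10)),'meas 365.8,207.5')
for dz in (0,10,15,20,25,30): print(dz,(w2p(i,p+[0,0,dz])-w2p(i,p))*5)
print('meas shift ~ +10,-45')
d=dict(np.load('pics/w3.npz'));q=np.array([603.37,154.3,66.2]);x=np.array([-.9,.435,0])
for dz in (0,10,15,20,25): print(dz,'front tip edge',w2p(d,q+8*x+[0,0,dz]),w2p(d,q-8*x+[0,0,dz]))
```

```text
ring pred [364.04660006 205.54080131] meas 365.8,207.5
0 [0. 0.]
10 [  1.50124545 -21.15965199]
15 [  2.25957935 -31.84816495]
20 [  3.0231247 -42.6101318]
25 [  3.79193539 -53.44631232]
30 [  4.56606608 -64.35747682]
meas shift ~ +10,-45
0 front tip edge [311.6198789 262.9267505] [311.61644135 291.41997491]
10 front tip edge [311.56533452 269.89387116] [311.56290821 299.5541215 ]
15 front tip edge [311.5360841  273.63011766] [311.53424272 303.90972894]
20 front tip edge [311.50538414 277.55151777] [311.50418862 308.47632852]
25 front tip edge [311.47312416 281.6721844 ] [311.47264253 313.26963194]
```

The fingers shut above the ring and it barely moved. The scene view and the wrist view both put the real fingertips about 20 mm higher than the reported TCP. I'll reopen and descend carefully with that offset, watching force.

Emit:
{"api": "drive_tool", "payload": {
  "motion": [0,-1,0,0,0,0,0,0,0,0,0,0,0,0,0,0,0,0,0,0,0,0,0,0,0,0,0,0,0,0,0,0],
  "jaw": 0.1
}}

```text
clock: 4.1
eef_pos: [599.5, 152.6, 58.5]
eef_rot: [-3.135, -0.008, 2.691]
wrist_force: [-1.1, -0.4, 0.0]
finger_gap: 50.8
```

Run:
```python
from h import *
plan((603,153,5),n=3); print(read_state()['finger_gap'])
```

```text
n 3 t 4.1 at [599.5 152.6  58.5] yaw 2.691 q6 -0.93
[[-1.0, 0.6, 17.8, 0.0], [-1.0, 0.6, 17.8, 0.0], [-1.0, 0.6, 17.8, 0.0]]
50.823430629555524
```

Emit:
{"api": "drive_tool", "payload": {
  "motion": [-0.5,0.5,2,0,-0.5,0.5,2,0,-0.5,0.5,2,0,-0.5,0,2,0,-0.5,0,2,0,-0.5,0,4,0]
}}

```text
clock: 4.6
eef_pos: [603.3, 152.8, 43.7]
eef_rot: [-3.136, -0.007, 2.691]
wrist_force: [-0.1, 0.2, 1.4]
finger_gap: 84.5
```

Run:
```python
from h import *
plan((603,153,-10),n=4); print(read_state()['finger_gap'])
```

```text
n 4 t 4.6 at [603.3 152.8  43.7] yaw 2.691 q6 -0.93
[[0.1, 0.0, 13.4, 0.0], [0.1, 0.0, 13.4, 0.0], [0.1, 0.0, 13.4, 0.0], [0.1, 0.0, 13.4, 0.0]]
84.45044912804907
```

Emit:
{"api": "drive_tool", "payload": {
  "motion": [0,0,18,0,0,0,16,0,0,0,12,0,0,0,6,0]
}}

```text
clock: 4.93
eef_pos: [603.7, 152.6, -10.3]
eef_rot: [-3.137, -0.005, 2.691]
wrist_force: [0.2, 0.0, -0.7]
finger_gap: 84.4
```

Emit:
{"api": "drive_tool", "payload": {
  "motion": [0,0,3,0,0,0,0,0]
}}

```text
clock: 5.1
eef_pos: [602.9, 152.4, -15.2]
eef_rot: [-3.136, -0.007, 2.691]
wrist_force: [1.3, -0.2, -0.1]
finger_gap: 84.5
```

Emit:
{"api": "drive_tool", "payload": {
  "motion": [0,0,0,0,0,0,-0.5,0,0,0,0,0,0,0,0,0,0,0,0,0,0,0,0,0,0,0,0,0,0,0,0,0],
  "jaw": 1,
  "grip_force": 25
}}

```text
clock: 5.77
eef_pos: [604.5, 152.8, -11.5]
eef_rot: [-3.138, -0.004, 2.691]
wrist_force: [-0.1, 0.6, -0.5]
finger_gap: 49.8
```

Emit:
{"api": "drive_tool", "payload": {
  "motion": [0,0,-25,0,0,0,-38,0,0,0,-38,0,0,0,0,0]
}}

```text
clock: 6.1
eef_pos: [603.4, 152.6, 90.8]
eef_rot: [-3.135, -0.009, 2.691]
wrist_force: [0.6, 0.7, -0.1]
finger_gap: 49.4
```

Run:
```python
from h import *
plan((427.4,-278.8,100),yaw=2.494); print(read_state()['finger_gap'])
```

```text
n 12 t 6.1 at [603.4 152.6  90.8] yaw 2.691 q6 -0.93
[[-2.5, -38.7, -0.8, -0.016], [-3.1, -38.7, -0.8, -0.016], [-3.7, -38.6, -0.8, -0.016], [-4.4, -38.6, -0.8, -0.016], [-5.0, -38.5, -0.8, -0.016], [-5.6, -38.4, -0.8, -0.016], [-6.3, -38.3, -0.8, -0.016], [-6.9, -38.2, -0.8, -0.016], [-7.5, -38.1, -0.8, -0.016], [-8.1, -38.0, -0.8, -0.016], [-8.8, -37.8, -0.8, -0.016], [-9.4, -37.7, -0.8, -0.016]]
49.44270856926152
```

Emit:
{"api": "drive_tool", "payload": {
  "motion": [-3,-38,-1,-0.02,-3,-38,-1,-0.02,-4,-38,-1,-0.02,-4,-38,-1,-0.02,-5,-38,-1,-0.02,-6,-38,-1,-0.02,-6,-38,-1,-0.02,-7,-38,-1,-0.02]
}}

```text
clock: 6.77
eef_pos: [525.2, -147.8, 102.4]
eef_rot: [-3.139, -0.003, 2.868]
wrist_force: [0.5, -0.5, -0.8]
finger_gap: 49.3
```

Run:
```python
from h import *
plan((475,-315,100),yaw=2.494); print(read_state()['finger_gap'])
```

```text
n 5 t 6.7667 at [ 525.2 -147.8  102.4] yaw 2.868 q6 -1.64
[[0.6, -34.9, 0.5, -0.075], [-2.0, -34.9, 0.5, -0.075], [-4.6, -34.6, 0.5, -0.075], [-7.1, -34.2, 0.5, -0.075], [-9.7, -33.5, 0.5, -0.075]]
49.304148983298106
```

```bash
sed -i 's/round(float(dy\/n),3)/round(float(-dy\/n),3)/' h.py
```

Emit:
{"api": "drive_tool", "payload": {
  "motion": [0.5,-35,0.5,0.075,-2,-35,0.5,0.075,-4.5,-34.5,0.5,0.075,-7,-34,0.5,0.075,-9.5,-33.5,0.5,0.075,0,0,0,0]
}}

```text
clock: 7.27
eef_pos: [469.2, -328.9, 100.6]
eef_rot: [-3.138, 0.002, 2.472]
wrist_force: [-0.7, 0.3, -0.5]
finger_gap: 49.4
```

Run:
```python
from h import *
plan((475,-315,100),yaw=2.494)
s,i,im=wrist('w4'); print(s['finger_gap'],w2p(i,(427.4,-278.8,64)))
```

```text
n 1 t 7.2667 at [ 469.2 -328.9  100.6] yaw 2.472 q6 -1.57
[[4.1, 14.5, 0.6, -0.022]]
49.369206470704675 [335.66527501 147.50210629]
```

View pics/w4.png

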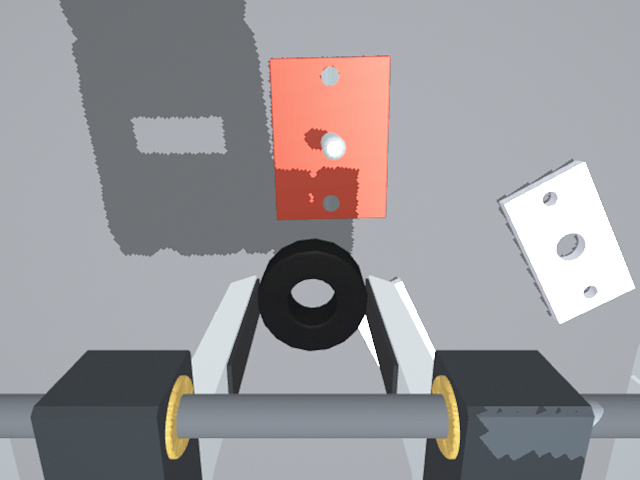

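The stud tip shows at (335,147) against a predicted (335.7,147.5). The black ring is held level at (313,295), and the bracket dots are at (330,76) and (331,203).

Run:
```python
from h import *
d=dict(np.load('pics/w4.npz')); im=d.pop('im')
a=p2w(d,(330,76),8);b=p2w(d,(331,203),8); m=(a+b)/2; v=a-b; print('mount',m,np.arctan2(v[1],v[0]),np.linalg.norm(v),'tip',p2w(d,(335,147),63))
mk=im.max(2)<62; mk[:, :255]=0; mk[:,370:]=0; mk[352:]=0
mk=mk.astype(np.uint8)
for z in (108,112,116): e=ring(d,mk,(313,295),50,20,(469,-329),z0=z)
p=np.array([469.2,-328.9]); yw=2.472
print('off tool x,y',(e-p)@[np.cos(yw),np.sin(yw)],(e-p)@[np.sin(yw),-np.cos(yw)])
```

```text
mount [ 427.39548387 -279.75264266] 2.4932828678972547 86.22047794508543 tip [ 427.03556054 -278.93248623]
ring [ 470.4 -329.6] area meas/pred 1.031
ring [ 469.  -328.4] area meas/pred 0.986
ring [ 467.5 -327.2] area meas/pred 0.941
off tool x,y 2.334896163426854 0.2893458592013194
```

Run:
```python
from h import *
plan((427.3,-279,75),yaw=2.494)
```

```text
n 2 t 7.3167 at [ 469.9 -326.8  100.4] yaw 2.476 q6 -1.57
[[31.5, 5.6, 12.7, -0.009], [31.5, 5.9, 12.7, -0.009]]
```

Emit:
{"api": "drive_tool", "payload": {
  "motion": [31,5.5,12,-0.01,30,5.5,10,-0.01,0,0,0,0]
}}

```text
clock: 7.57
eef_pos: [427.1, -278.9, 76.5]
eef_rot: [-3.139, 0.001, 2.497]
wrist_force: [-0.5, 1.1, -0.2]
finger_gap: 49.3
```

Run:
```python
from h import *
plan((427.3,-279,60),yaw=2.494,n=2)
```

```text
n 2 t 7.5667 at [ 427.1 -278.9   76.5] yaw 2.497 q6 -1.57
[[-0.1, 0.0, 8.3, 0.002], [-0.1, 0.0, 8.3, 0.002]]
```

Emit:
{"api": "drive_tool", "payload": {
  "motion": [0,0,12,0,0,0,10,0]
}}

```text
clock: 7.73
eef_pos: [428.0, -277.3, 55.7]
eef_rot: [-3.139, 0.005, 2.501]
wrist_force: [-0.5, -0.1, -0.5]
finger_gap: 49.3
```

Emit:
{"api": "drive_tool", "payload": {
  "motion": [0,0,9,0,0,0,9,0]
}}

```text
clock: 7.9
eef_pos: [429.1, -276.8, 36.7]
eef_rot: [-3.139, 0.006, 2.503]
wrist_force: [0.9, 0.1, 0.0]
finger_gap: 49.1
```

Emit:
{"api": "drive_tool", "payload": {
  "motion": [0,-2,8,0,0,-1.5,10,0,0,-1,10,0]
}}

```text
clock: 8.15
eef_pos: [427.3, -280.8, 6.0]
eef_rot: [-3.139, 0.006, 2.505]
wrist_force: [-0.5, 0.7, -0.3]
finger_gap: 49.4
```

Emit:
{"api": "drive_tool", "payload": {
  "motion": [0,-0.5,6,0,0,-0.3,3,0]
}}

```text
clock: 8.32
eef_pos: [426.4, -281.5, -5.2]
eef_rot: [-3.14, 0.004, 2.504]
wrist_force: [-3.5, 8.5, 27.5]
finger_gap: 49.3
```

Emit:
{"api": "drive_tool", "payload": {
  "motion": [0,1.5,-1,0,0,1,0,0]
}}

```text
clock: 8.48
eef_pos: [427.9, -279.7, -5.0]
eef_rot: [-3.14, 0.004, 2.503]
wrist_force: [0.1, 0.6, -1.1]
finger_gap: 49.3
```

Emit:
{"api": "drive_tool", "payload": {
  "motion": [0,0,0,0,0,0,0,0,0,0,0,0,0,0,0,0,0,0,0,0],
  "jaw": 0.1
}}

```text
clock: 8.9
eef_pos: [428.2, -280.0, -4.9]
eef_rot: [-3.14, 0.005, 2.503]
wrist_force: [0.0, 0.2, 0.8]
finger_gap: 79.2
```

Run:
```python
from h import *
plan((490,-316,90),yaw=2.494); print(read_state()['finger_gap'])
```

```text
n 4 t 8.9 at [ 428.2 -280.    -4.9] yaw 2.503 q6 -1.58
[[-17.8, 2.0, -23.7, 0.002], [-17.8, 2.0, -23.7, 0.002], [-17.8, 2.1, -23.7, 0.002], [-17.8, 2.1, -23.7, 0.002]]
79.22433282899988
```

Emit:
{"api": "drive_tool", "payload": {
  "motion": [0,0,-30,0,0,0,-38,0,0,0,-38,0,0,0,0,0]
}}

```text
clock: 9.23
eef_pos: [426.6, -278.7, 103.5]
eef_rot: [-3.14, -0.0, 2.503]
wrist_force: [0.5, -1.3, 0.4]
finger_gap: 84.5
```

Run:
```python
from h import *
s,i,im=wrist('w5'); u=w2p(i,(427.3,-279,20)); print(u, s['eef_pos'])
mk=im.max(2)<62
e=ring(i,mk,u,50,20,(427,-279),z0=8); 
d=dict(np.load('pics/w4.npz')); im=d.pop('im'); g=im.min(2)
print('lug pred',w2p(d,(598.3,-185.7,10)))
plan((598.3,-185.7,70),yaw=3.0)
```

```text
[312.39713765 234.38567378] [ 426.64023128 -278.73545525  103.54389543]
ring [ 427.1 -278.8] area meas/pred 0.917
lug pred [572.11101165 247.05525049]
n 6 t 9.2833 at [ 425.7 -278.1  100.5] yaw 2.503 q6 -1.58
[[-13.9, 29.5, 5.1, -0.083], [-16.3, 28.3, 5.1, -0.083], [-18.6, 26.8, 5.1, -0.083], [-20.8, 25.2, 5.1, -0.083], [-22.8, 23.4, 5.1, -0.083], [-24.6, 21.4, 5.1, -0.083]]
```

Emit:
{"api": "drive_tool", "payload": {
  "motion": [-14,29.5,5,-0.083,-16,28,5,-0.083,-18.5,27,5,-0.083,-21,25,5,-0.083,-23,23,5,-0.083,-22,19,5,-0.083,0,0,0,0]
}}

```text
clock: 9.87
eef_pos: [599.4, -183.3, 63.0]
eef_rot: [3.141, -0.007, 3.021]
wrist_force: [-1.2, 0.9, -0.4]
finger_gap: 84.5
```

```bash
cat >> h.py <<'E'
def lug(i,mask,uv):
    mask=cv2.morphologyEx(mask.astype(np.uint8),cv2.MORPH_OPEN,np.ones((3,3)))
    c=[c for c in cv2.findContours(mask,0,1)[0] if cv2.pointPolygonTest(cv2.convexHull(c),tuple(map(float,uv)),False)>0]
    c=max(c,key=cv2.contourArea); W=np.array([p2w(i,p[0],10) for p in c],np.float32)
    r=cv2.minAreaRect(W); b=cv2.boxPoints(r); e=max([b[1]-b[0],b[2]-b[1]],key=np.linalg.norm)
    print('lug',r[0],r[1],np.arctan2(e[1],e[0])%np.pi); return r
E
python3 - <<'E'
from h import *
s,i,im=wrist('w6'); u=w2p(i,(598.3,-185.7,10)); print(u,s['eef_pos'],s['finger_gap'])
g=im.min(2); print(g[int(u[1]),200:440:8])
for t in (205,220): lug(i,g>t,u)
plan((598.3,-185.7,20),yaw=3.0)
E
```

```text
[307.84344166 245.77094865] [ 599.39871736 -183.27766621   63.02029462] 84.47371574224084
[ 94  92  93  92  93  93  93  92 241 255 159 145  93  92  92  82 156 160
 158 162  57  80  57  58  92  93  93  93  94  92]Traceback (most recent call last):
  File "<stdin>", line 4, in <module>
  File "h.py", line 45, in lug
    c=max(c,key=cv2.contourArea); W=np.array([p2w(i,p[0],10) for p in c],np.float32)
ValueError: max() iterable argument is empty
```

View pics/w6.png

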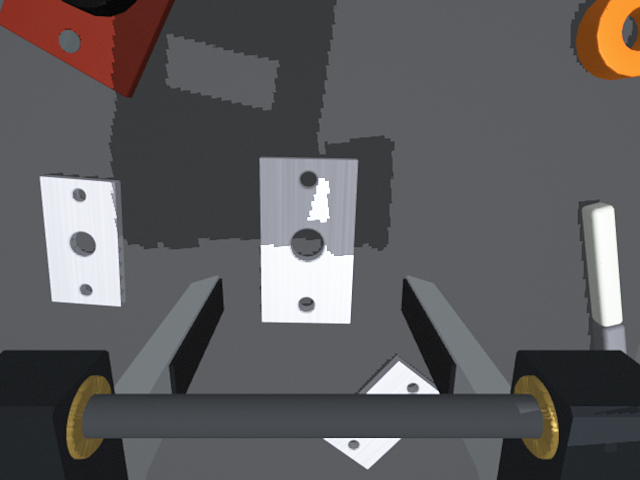

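The lug is centred at (308,243) between the jaws and lined up with the tool. It's half in shadow, which broke my threshold. The smaller plates at (82,240) and (380,415) are the look-alikes.

Run:
```python
from h import *
d=dict(np.load('pics/w6.npz')); im=d.pop('im'); r=lug(d,im.min(2)>125,(308,290))
plan((r[0][0],r[0][1],0),yaw=3.0)
```

```text
lug (597.8665161132812, -186.33709716796875) (60.836299896240234, 110.86148071289062) 3.0038223
n 2 t 9.9167 at [ 597.8 -184.3   63. ] yaw 3.017 q6 -1.8
[[-0.2, -1.0, 31.5, 0.008], [-0.2, -1.0, 31.5, 0.008]]
```

Emit:
{"api": "drive_tool", "payload": {
  "motion": [0,-1,30,0.007,0,-1,28,0.006,0,0,10,0,0,0,4,0]
}}

```text
clock: 10.25
eef_pos: [595.4, -187.2, -12.4]
eef_rot: [-3.141, -0.008, 2.999]
wrist_force: [0.2, 0.8, 0.3]
finger_gap: 84.6
```

Run:
```python
from h import *
plan((597.9,-186.3,-16),yaw=3.0,n=2)
```

```text
n 2 t 10.25 at [ 595.4 -187.2  -12.4] yaw 2.999 q6 -1.79
[[-1.2, 0.6, 1.8, -0.0], [-1.2, 0.6, 1.8, -0.0]]
```

Emit:
{"api": "drive_tool", "payload": {
  "motion": [-1.2,0.5,2,0,-1.2,0.5,1.5,0]
}}

```text
clock: 10.42
eef_pos: [596.9, -187.3, -16.0]
eef_rot: [-3.141, -0.009, 2.997]
wrist_force: [-0.6, -0.4, -0.3]
finger_gap: 84.5
```

Emit:
{"api": "drive_tool", "payload": {
  "motion": [0,0,0,0,0,0,0,0,0,0,0,0,0,0,0,0,0,0,0,0,0,0,0,0],
  "jaw": 1,
  "grip_force": 40
}}

```text
clock: 10.92
eef_pos: [598.7, -188.3, -11.8]
eef_rot: [-3.14, -0.004, 2.996]
wrist_force: [-0.5, -0.3, -3.0]
finger_gap: 57.5
```

Emit:
{"api": "drive_tool", "payload": {
  "motion": [0,0,0,0]
}}

```text
clock: 11.0
eef_pos: [598.7, -188.3, -11.7]
eef_rot: [-3.14, -0.004, 2.996]
wrist_force: [0.4, -0.1, -1.8]
finger_gap: 57.7
```

Run:
```python
from h import *
s,i,im=wrist('w7'); print(s['eef_pos'],s['finger_gap'],s['wrist_force'])
cv2.imwrite('pics/w7b.png',im[120:440,140:500,::-1])
```

```text
[ 598.68911215 -188.25998214  -11.72877486] 57.68165164383397 [ 0.43753122 -0.07397384 -1.78329416]
```

View pics/w7b.png

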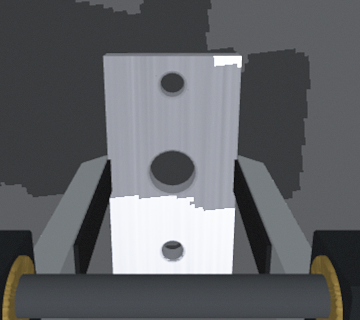

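The picture shows the jaws centred on the plate and level with it, but the tips rode up about 4 mm while closing. I'll regrip lower for a secure hold.

Emit:
{"api": "drive_tool", "payload": {
  "motion": [0,0,0,0,0,0,0,0,0,-0.5,1,0,0,-0.5,1.5,0],
  "jaw": 0.25
}}

```text
clock: 11.38
eef_pos: [598.9, -189.4, -13.8]
eef_rot: [-3.14, -0.003, 2.997]
wrist_force: [-0.2, 0.5, -0.1]
finger_gap: 70.8
```

Emit:
{"api": "drive_tool", "payload": {
  "motion": [0,0,1.5,0]
}}

```text
clock: 11.47
eef_pos: [599.0, -189.5, -15.3]
eef_rot: [-3.14, -0.002, 2.997]
wrist_force: [0.7, 0.0, 0.3]
finger_gap: 70.8
```

Emit:
{"api": "drive_tool", "payload": {
  "motion": [0,1,1.5,0,0,1,0.5,0,0,0.5,0.5,0,0,0,0.5,0],
  "jaw": 1
}}

```text
clock: 11.8
eef_pos: [599.2, -187.6, -17.9]
eef_rot: [-3.139, -0.003, 2.996]
wrist_force: [-4.7, 2.5, 8.2]
finger_gap: 59.4
```

Emit:
{"api": "drive_tool", "payload": {
  "motion": [0,0,0,0]
}}

```text
clock: 11.88
eef_pos: [599.2, -187.5, -17.8]
eef_rot: [-3.139, -0.003, 2.996]
wrist_force: [-0.1, 0.7, -2.4]
finger_gap: 59.4
```

Emit:
{"api": "drive_tool", "payload": {
  "motion": [0,0,-25,0,0,0,-38,0,0,0,-36,0,0,0,0,0]
}}

```text
clock: 12.22
eef_pos: [597.5, -186.1, 81.2]
eef_rot: [-3.141, -0.01, 2.996]
wrist_force: [0.7, -0.4, -2.2]
finger_gap: 59.3
```

Run:
```python
from h import *
print(read_state()['finger_gap'],read_state()['wrist_force']);plan((428.5,-279.9,75),yaw=2.494)
```

```text
59.32619037327838 [ 0.66982643 -0.39372548 -2.22024412]
n 5 t 12.2167 at [ 597.5 -186.1   81.2] yaw 2.996 q6 -1.78
[[30.7, -23.4, 1.2, 0.1], [28.2, -26.4, 1.2, 0.1], [25.4, -29.1, 1.2, 0.1], [22.4, -31.5, 1.2, 0.1], [19.1, -33.6, 1.2, 0.1]]
```

Emit:
{"api": "drive_tool", "payload": {
  "motion": [30.5,-23.5,1,0.1,28,-26.5,1,0.1,25.5,-29,1,0.1,22.5,-31,1,0.1,17,-26,1,0.1,0,0,0,0]
}}

```text
clock: 12.72
eef_pos: [428.9, -274.1, 75.6]
eef_rot: [-3.137, -0.007, 2.477]
wrist_force: [-0.1, 0.6, -1.9]
finger_gap: 59.6
```

Run:
```python
from h import *
plan((428.5,-279.9,70),yaw=2.494)
# bore seen against lug: where is the lug's bore vs tool?
s,i,im=wrist('w8'); g=im.min(2); zt=s['eef_pos'][2]+17.8+10
u=w2p(i,(*s['eef_pos'][:2],zt)); print('eef on lug top',u, s['finger_gap'])
cv2.imwrite('pics/w8b.png',im[100:440,140:500,::-1])
```

```text
n 1 t 12.7167 at [ 428.9 -274.1   75.6] yaw 2.477 q6 -1.54
[[-3.3, -4.8, 5.6, -0.017]]
eef on lug top [311.25532224 299.96505939] 59.56614886640904
```

View pics/w8b.png

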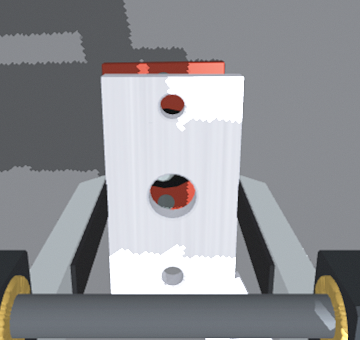

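The lug is held level, with the stud visible through its bore, which sits at about (312,295), roughly 2 mm ahead of the TCP. I'll aim with that offset.

Emit:
{"api": "drive_tool", "payload": {
  "motion": [-1.5,-4,4,-0.01,-1.5,-1,8,0,0,0,6,0,0,0,0,0]
}}

```text
clock: 13.1
eef_pos: [431.8, -279.0, 55.4]
eef_rot: [-3.138, -0.006, 2.499]
wrist_force: [-0.1, -0.4, -2.2]
finger_gap: 59.1
```

Run:
```python
from h import *
plan((429,-280.2,30),yaw=2.494,n=2)
```

```text
n 2 t 13.1 at [ 431.8 -279.    55.4] yaw 2.499 q6 -1.57
[[0.8, -1.3, 12.7, 0.002], [0.8, -1.3, 12.7, 0.002]]
```

Emit:
{"api": "drive_tool", "payload": {
  "motion": [1.5,-2.5,2,0,0,-0.5,5,0]
}}

```text
clock: 13.27
eef_pos: [429.7, -279.9, 47.5]
eef_rot: [-3.138, -0.006, 2.502]
wrist_force: [-0.6, 0.8, -2.5]
finger_gap: 59.7
```

Emit:
{"api": "drive_tool", "payload": {
  "motion": [0,-0.5,8,0]
}}

```text
clock: 13.35
eef_pos: [429.8, -280.2, 39.3]
eef_rot: [-3.138, -0.006, 2.502]
wrist_force: [0.2, 0.3, -2.4]
finger_gap: 59.8
```

Emit:
{"api": "drive_tool", "payload": {
  "motion": [0.3,-0.5,10,0,0,-0.5,10,0]
}}

```text
clock: 13.52
eef_pos: [429.1, -280.8, 17.7]
eef_rot: [-3.138, -0.005, 2.503]
wrist_force: [-0.9, -0.3, -1.8]
finger_gap: 59.1
```

Emit:
{"api": "drive_tool", "payload": {
  "motion": [0,-0.5,5,0,0,-0.3,3,0]
}}

```text
clock: 13.68
eef_pos: [428.8, -281.4, 8.8]
eef_rot: [-3.138, -0.005, 2.503]
wrist_force: [-6.4, 11.2, 49.5]
finger_gap: 59.4
```

Emit:
{"api": "drive_tool", "payload": {
  "motion": [0,1,-0.7,0]
}}

```text
clock: 13.77
eef_pos: [429.7, -280.9, 9.6]
eef_rot: [-3.138, -0.004, 2.503]
wrist_force: [-1.2, 0.5, -2.3]
finger_gap: 59.3
```

Emit:
{"api": "drive_tool", "payload": {
  "motion": [0,0,0,0,0,0,0,0,0,0,0,0,0,0,0,0],
  "jaw": 0.1
}}

```text
clock: 14.1
eef_pos: [430.0, -281.2, 9.1]
eef_rot: [-3.138, -0.003, 2.503]
wrist_force: [-0.3, 0.2, -0.2]
finger_gap: 82.4
```

Emit:
{"api": "drive_tool", "payload": {
  "motion": [0,0,-25,0,0,0,-38,0,0,0,-38,0,0,0,0,0]
}}

```text
clock: 14.43
eef_pos: [429.0, -280.3, 111.5]
eef_rot: [-3.138, -0.009, 2.503]
wrist_force: [1.2, -0.5, 2.2]
finger_gap: 84.2
```

Run:
```python
from h import *
s,i,im=wrist('w9'); print(s['eef_pos'],w2p(i,(427.3,-279,38)))
W=[w2p(i,(427.3+a*.797*s1-b*.604*s2*-1*-1,-279-a*.604*s1-b*.797*s2,38)) for a,b,s1,s2 in [(55,30,1,1),(55,30,-1,-1)]]
g=im.min(2); mask=(g>120).astype(np.uint8)
u=w2p(i,(427.3,-279,38)); 
c=[c for c in cv2.findContours(mask,0,1)[0] if cv2.pointPolygonTest(cv2.convexHull(c),(float(u[0]),float(u[1]-20)),False)>0]
c=max(c,key=cv2.contourArea); P=np.array([p2w(i,p[0],38) for p in c],np.float32); print(cv2.minAreaRect(P))
print('orange',w2p(i,(494.8,9.6,20)))
plan((494.8,9.6,70),yaw=2.49)
```

```text
[ 429.0303723  -280.32890036  111.46418937] [312.30734139 235.36620567]
((423.349853515625, -269.1038513183594), (483.2058410644531, 274.13592529296875), 53.382965087890625)
orange [727.36788785  55.68969343]
n 8 t 14.4833 at [ 428.1 -279.7  108.5] yaw 2.503 q6 -1.58
[[14.9, 34.0, 4.8, 0.002], [14.9, 34.0, 4.8, 0.002], [15.0, 34.0, 4.8, 0.002], [15.0, 33.9, 4.8, 0.002], [15.1, 33.9, 4.8, 0.002], [15.1, 33.9, 4.8, 0.002], [15.2, 33.9, 4.8, 0.002], [15.2, 33.8, 4.8, 0.002]]
```

Run:
```python
from h import *
d=dict(np.load('pics/w9.npz')); im=d.pop('im'); cv2.imwrite('pics/w9b.png',im[60:380,120:500,::-1])
```

```text
(no output)
```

View pics/w9b.png

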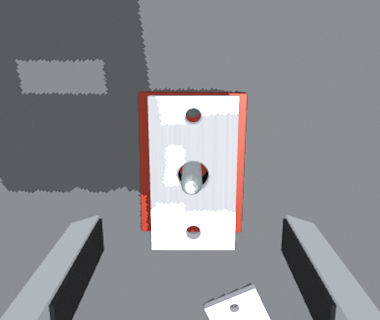

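Emit:
{"api": "drive_tool", "payload": {
  "motion": [15,34,5,0,15,34,5,0,15,34,5,0,15,34,5,0,15,34,5,0,15,34,5,0,15,33,5,0,9,20,5,0]
}}

```text
clock: 15.15
eef_pos: [488.5, 1.9, 61.2]
eef_rot: [-3.136, -0.015, 2.493]
wrist_force: [0.8, 0.3, -0.7]
finger_gap: 84.6
```

Run:
```python
from h import *
d=dict(np.load('pics/w9.npz'))
m=np.array([427.3,-279]);x=np.array([-.797,.604]);y=np.array([.604,.797])
for a,b in ((55,30),(55,-30),(-55,30),(-55,-30)): print((w2p(d,(*(m+a*x+b*y),38))-[120,60]).round())
s,i,im=wrist('w10'); u=w2p(i,(494.8,9.6,20)); print(s['eef_pos'],u)
hsv=cv2.cvtColor(im,cv2.COLOR_RGB2HSV)
e=ring(i,(hsv[...,1]>150)&(hsv[...,0]<30)&(hsv[...,0]>6),u,50,20,(495,10))
plan((e[0],e[1],0),yaw=2.494)
```

```text
[239.  95.]
[148.  94.]
[233. 248.]
[150. 247.]
[488.46747706   1.93704854  61.23271113] [328.24846115 253.86826735]
ring [495.  10.] area meas/pred 0.939
n 2 t 15.2 at [488.3   4.1  60.1] yaw 2.494 q6 -0.99
[[-0.9, 4.4, 30.1, 0.0], [-0.9, 4.4, 30.1, 0.0]]
```

The lug's corners, about (148,95), (239,95), (151,249) and (236,249), match the predicted corners for the seated pose. It's flat, fully down and aligned. Next is the orange cushion at (495,10).

Emit:
{"api": "drive_tool", "payload": {
  "motion": [-1,4.5,30,0,-1,3.5,26,0,0,0,10,0,0,0,5,0]
}}

```text
clock: 15.53
eef_pos: [492.7, 13.0, -16.6]
eef_rot: [-3.134, -0.017, 2.5]
wrist_force: [-0.2, -0.4, 0.2]
finger_gap: 84.8
```

Run:
```python
from h import *
plan((495,10,-14),yaw=2.494,n=1)
```

```text
n 1 t 15.5333 at [492.7  13.  -16.6] yaw 2.5 q6 -0.98
[[-3.6, -1.0, -2.6, 0.006]]
```

Emit:
{"api": "drive_tool", "payload": {
  "motion": [-3.5,-1,-2,0,0,0,0.5,0,0,0,0.5,0,0,0,0.5,0,0,0,0.5,0,0,0,0.5,0,0,0,0,0,0,0,0,0],
  "jaw": 1,
  "grip_force": 30
}}

```text
clock: 16.2
eef_pos: [495.1, 8.6, -16.7]
eef_rot: [-3.135, -0.017, 2.498]
wrist_force: [0.5, 0.1, -0.4]
finger_gap: 48.3
```

Emit:
{"api": "drive_tool", "payload": {
  "motion": [0,0,0,0]
}}

```text
clock: 16.28
eef_pos: [495.1, 8.7, -16.5]
eef_rot: [-3.135, -0.017, 2.498]
wrist_force: [1.1, -0.6, -0.1]
finger_gap: 48.8
```

Emit:
{"api": "drive_tool", "payload": {
  "motion": [0,0,-25,0,0,0,-38,0,0,0,-38,0,0,0,0,0]
}}

```text
clock: 16.62
eef_pos: [495.3, 8.3, 86.7]
eef_rot: [-3.132, -0.021, 2.498]
wrist_force: [0.6, -0.4, 1.0]
finger_gap: 48.5
```

Run:
```python
from h import *
print(read_state()['finger_gap']);plan((428,-279.5,85),yaw=2.494)
```

```text
48.49511850644133
n 8 t 16.6167 at [495.3   8.3  86.7] yaw 2.498 q6 -0.99
[[-14.8, -33.8, 0.2, 0.001], [-14.9, -33.8, 0.2, 0.001], [-14.9, -33.8, 0.2, 0.001], [-14.9, -33.8, 0.2, 0.001], [-14.9, -33.8, 0.2, 0.001], [-14.9, -33.8, 0.2, 0.001], [-15.0, -33.8, 0.2, 0.001], [-15.0, -33.8, 0.2, 0.001]]
```

Emit:
{"api": "drive_tool", "payload": {
  "motion": [-15,-34,0,0,-15,-34,0,0,-15,-34,0,0,-15,-34,0,0,-15,-34,0,0,-15,-34,0,0,-15,-33,0,0,-8,-18,0,0]
}}

```text
clock: 17.28
eef_pos: [432.4, -271.1, 88.3]
eef_rot: [-3.135, -0.014, 2.508]
wrist_force: [0.2, -0.1, -1.1]
finger_gap: 48.7
```

Run:
```python
from h import *
s,i,im=wrist('w11'); p=np.array(s['eef_pos']); hsv=cv2.cvtColor(im,cv2.COLOR_RGB2HSV)
e=ring(i,(hsv[...,1]>150)&(hsv[...,0]<30)&(hsv[...,0]>6),w2p(i,p+[0,0,25]),50,20,p[:2],z0=p[2]+16.6); print('off',e-p[:2],s['finger_gap'])
plan((428,-279.5,60),yaw=2.494)
```

```text
ring [ 432.2 -270.4] area meas/pred 0.949
off [-0.19704311  0.63120722] 48.73834731009528
n 1 t 17.3333 at [ 431.9 -272.9   88.2] yaw 2.507 q6 -1.56
[[-0.7, -7.6, 28.2, 0.013]]
```

Emit:
{"api": "drive_tool", "payload": {
  "motion": [-0.5,-7,14,0.01,0,-1,12,0,0,0,4,0]
}}

```text
clock: 17.58
eef_pos: [426.3, -282.7, 57.4]
eef_rot: [-3.135, -0.012, 2.492]
wrist_force: [-0.8, -0.9, -1.0]
finger_gap: 48.3
```

Run:
```python
from h import *
plan((427.6,-279.4,40),yaw=2.494,n=1)
```

```text
n 1 t 17.5833 at [ 426.3 -282.7   57.4] yaw 2.492 q6 -1.57
[[1.0, 3.4, 17.4, -0.002]]
```

Bottom at 74, 3.5 mm off, so I'll correct before entering.

Emit:
{"api": "drive_tool", "payload": {
  "motion": [1,3,2,0,0,0,5,0]
}}

```text
clock: 17.75
eef_pos: [427.2, -279.2, 49.7]
eef_rot: [-3.135, -0.013, 2.492]
wrist_force: [0.2, -0.8, -0.6]
finger_gap: 48.5
```

Emit:
{"api": "drive_tool", "payload": {
  "motion": [0,-0.3,7,0]
}}

```text
clock: 17.83
eef_pos: [427.4, -279.2, 42.8]
eef_rot: [-3.135, -0.012, 2.492]
wrist_force: [-0.0, 0.5, -0.8]
finger_gap: 48.4
```

Emit:
{"api": "drive_tool", "payload": {
  "motion": [0,-0.5,9,0,0,-0.5,7,0]
}}

```text
clock: 18.0
eef_pos: [427.2, -279.4, 25.9]
eef_rot: [-3.135, -0.011, 2.494]
wrist_force: [-0.2, 0.1, -1.4]
finger_gap: 48.7
```

Emit:
{"api": "drive_tool", "payload": {
  "motion": [0,0,3,0,0,0,2.5,0]
}}

```text
clock: 18.17
eef_pos: [427.4, -279.4, 20.0]
eef_rot: [-3.135, -0.01, 2.495]
wrist_force: [-9.3, 5.9, 41.4]
finger_gap: 48.4
```

Seated with a firm push. Release and rise.

Emit:
{"api": "drive_tool", "payload": {
  "motion": [0,0,-0.7,0,0,0,0,0]
}}

```text
clock: 18.33
eef_pos: [427.9, -279.6, 21.1]
eef_rot: [-3.135, -0.009, 2.495]
wrist_force: [-0.2, 1.0, 0.2]
finger_gap: 48.4
```

Emit:
{"api": "drive_tool", "payload": {
  "motion": [0,0,0,0,0,0,0,0,0,0,0,0,0,0,0,0,0,0,0,0],
  "jaw": 0.1
}}

```text
clock: 18.75
eef_pos: [428.0, -279.6, 20.7]
eef_rot: [-3.135, -0.009, 2.495]
wrist_force: [0.6, 0.1, 0.6]
finger_gap: 78.5
```

Emit:
{"api": "drive_tool", "payload": {
  "motion": [0,0,-25,0,0,0,-35,0,0,0,-30,0,0,0,0,0]
}}

```text
clock: 19.08
eef_pos: [427.9, -278.7, 112.4]
eef_rot: [-3.135, -0.014, 2.495]
wrist_force: [0.6, -0.4, 0.7]
finger_gap: 84.6
```

Run:
```python
from h import *
s,i,im=wrist('w12'); hsv=cv2.cvtColor(im,cv2.COLOR_RGB2HSV)
e=ring(i,(hsv[...,1]>150)&(hsv[...,0]<30)&(hsv[...,0]>6),w2p(i,(427.3,-279,58)),50,20,(427,-279),z0=38)
plan((449.3,325.2,110),yaw=2.494)
```

```text
ring [ 427.  -278.6] area meas/pred 0.916
n 16 t 19.1333 at [ 427.2 -278.2  109.9] yaw 2.495 q6 -1.57
[[21.6, 30.9, -0.0, 0.0], [21.6, 30.9, -0.0, 0.0], [21.6, 30.9, -0.0, 0.0], [21.6, 30.9, -0.0, 0.0], [21.6, 30.9, -0.0, 0.0], [21.6, 30.9, -0.0, 0.0], [21.6, 30.9, -0.0, 0.0], [21.6, 30.9, -0.0, 0.0], [21.6, 30.9, -0.0, 0.0], [21.6, 30.9, -0.0, 0.0], [21.6, 30.9, -0.0, 0.0], [21.6, 30.9, -0.0, 0.0], [21.6, 30.9, -0.0, 0.0], [21.6, 30.9, -0.0, 0.0], [21.6, 30.9, -0.0, 0.0], [21.6, 30.9, -0.0, 0.0]]
```

Emit:
{"api": "drive_tool", "payload": {
  "motion": [21.5,31,0,0,21.5,31,0,0,21.5,31,0,0,21.5,31,0,0,21.5,31,0,0,21.5,31,0,0,21.5,31,0,0,21.5,31,0,0]
}}

```text
clock: 19.8
eef_pos: [435.5, 30.4, 102.9]
eef_rot: [-3.131, -0.024, 2.484]
wrist_force: [0.7, 0.6, -0.1]
finger_gap: 84.5
```

Run:
```python
from h import *
plan((449.3,325.2,80),yaw=2.494)
```

```text
n 8 t 19.8 at [435.5  30.4 102.9] yaw 2.484 q6 -0.93
[[21.2, 30.2, 2.9, -0.001], [21.1, 30.2, 2.9, -0.001], [21.1, 30.3, 2.9, -0.001], [21.0, 30.3, 2.9, -0.001], [21.0, 30.3, 2.9, -0.001], [21.0, 30.3, 2.9, -0.001], [20.9, 30.4, 2.9, -0.001], [20.9, 30.4, 2.9, -0.001]]
```

Emit:
{"api": "drive_tool", "payload": {
  "motion": [21,30,3,0,21,30,3,0,21,30,3,0,21,30,3,0,21,30,3,0,21,30,3,0,21,30,3,0,12,16,3,0]
}}

```text
clock: 20.47
eef_pos: [440.2, 322.3, 69.6]
eef_rot: [-3.122, -0.029, 2.486]
wrist_force: [-0.6, -0.7, -0.6]
finger_gap: 84.6
```

Run:
```python
from h import *
s,i,im=wrist('w13'); u=w2p(i,(449.3,325.2,10)); print(s['eef_pos'],s['eef_rot'],u); g=im.min(2)
print(g[int(u[1]),int(u[0])-90:int(u[0])+90:8])
for t in (140,175):
  try: e=ring(i,g>t,u,56,10,(449,325))
  except Exception as x: print(x)
plan((449.3,325.2,0),yaw=2.494)
```

```text
[440.21736041 322.31825743  69.63276029] [-3.12228338 -0.0286552   2.48564676] [325.34814875 253.74808323]
[ 97  97  98  96  97  97 143 255 255 255  97  96  97  97 216 218 219  97
 152 152 154 152 152]
ring [418.2 314.9] area meas/pred 0.04
ring [449.1 325.1] area meas/pred 0.935
n 2 t 20.5167 at [439.7 323.9  68.7] yaw 2.487 q6 -0.37
[[-3.4, 3.4, 34.4, -0.004], [-3.4, 3.4, 34.4, -0.004]]
```

View pics/w13.png

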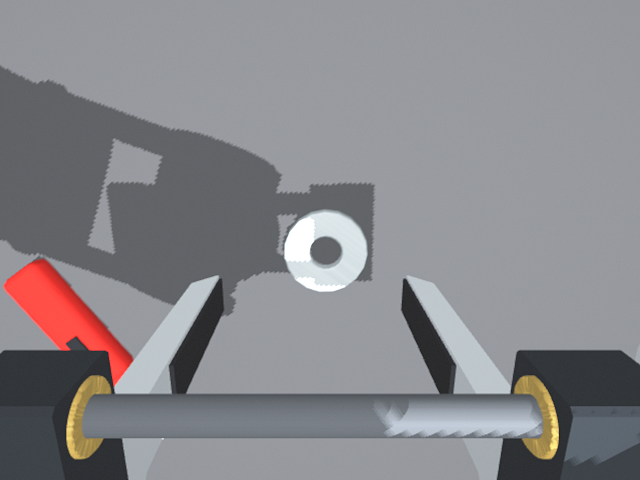

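The washer is at (326,250), alone and unobstructed, and the knife is well clear of the jaws. Descending on (449,325).

Emit:
{"api": "drive_tool", "payload": {
  "motion": [-3.5,3.5,34,0,-3.5,2,30,0,0,0,12,0,0,0,5,0]
}}

```text
clock: 20.85
eef_pos: [443.7, 326.3, -19.6]
eef_rot: [-3.12, -0.03, 2.492]
wrist_force: [-0.5, -0.3, 0.1]
finger_gap: 84.4
```

Run:
```python
from h import *
plan((449.1,325.1,-16.5),yaw=2.494,n=1);print(read_state()['eef_rot'])
```

```text
n 1 t 20.85 at [443.7 326.3 -19.6] yaw 2.492 q6 -0.38
[[-5.1, 2.3, -3.1, -0.002]]
[-3.11955087 -0.03006788  2.49168152]
```

Emit:
{"api": "drive_tool", "payload": {
  "motion": [-5,2,-2,0]
}}

```text
clock: 20.93
eef_pos: [447.4, 324.7, -19.6]
eef_rot: [-3.117, -0.032, 2.492]
wrist_force: [-0.6, 0.8, 1.3]
finger_gap: 84.5
```

Emit:
{"api": "drive_tool", "payload": {
  "motion": [0,0,0,0,0,0,0,0,0,0,0,0,0,0,0,0],
  "jaw": 1,
  "grip_force": 40
}}

```text
clock: 21.27
eef_pos: [448.0, 324.4, -19.6]
eef_rot: [-3.118, -0.031, 2.491]
wrist_force: [-0.6, 0.1, -0.3]
finger_gap: 61.3
```

Emit:
{"api": "drive_tool", "payload": {
  "motion": [0,0,0,0,0,0,0,0]
}}

```text
clock: 21.43
eef_pos: [447.6, 324.1, -19.6]
eef_rot: [-3.117, -0.031, 2.491]
wrist_force: [0.3, 0.0, -0.8]
finger_gap: 55.4
```

Emit:
{"api": "drive_tool", "payload": {
  "motion": [0,0,-20,0,0,0,-38,0,0,0,-38,0,0,0,-10,0]
}}

```text
clock: 21.77
eef_pos: [448.9, 322.3, 86.0]
eef_rot: [-3.108, -0.035, 2.491]
wrist_force: [-0.4, 0.2, -0.4]
finger_gap: 55.3
```

Emit:
{"api": "drive_tool", "payload": {
  "motion": [-21.5,-31,0,0,-21.5,-31,0,0,-21.5,-31,0,0,-21.5,-31,0,0,-21.5,-31,0,0,-21.5,-31,0,0,-21.5,-31,0,0,-21.5,-31,0,0]
}}

```text
clock: 22.43
eef_pos: [433.8, 15.1, 88.5]
eef_rot: [-3.113, -0.034, 2.501]
wrist_force: [1.2, 0.6, -0.8]
finger_gap: 55.2
```

Run:
```python
from h import *
s=read_state();print(s['finger_gap'],s['eef_rot']);plan((427,-279,92),yaw=2.494)
```

```text
55.22833133651221 [-3.1131051  -0.03352079  2.50101664]
n 8 t 22.4333 at [433.8  15.1  88.5] yaw 2.501 q6 -0.97
[[-21.3, -30.0, -0.4, 0.001], [-21.3, -30.0, -0.4, 0.001], [-21.3, -29.9, -0.4, 0.001], [-21.4, -29.9, -0.4, 0.001], [-21.4, -29.9, -0.4, 0.001], [-21.4, -29.9, -0.4, 0.001], [-21.5, -29.9, -0.4, 0.001], [-21.5, -29.9, -0.4, 0.001]]
```

Emit:
{"api": "drive_tool", "payload": {
  "motion": [-21.5,-30,-0.5,0,-21.5,-30,-0.5,0,-21.5,-30,-0.5,0,-21.5,-30,-0.5,0,-21.5,-30,-0.5,0,-21.5,-30,-0.5,0,-21,-29,-0.5,0,-12,-16,0,0]
}}

```text
clock: 23.1
eef_pos: [422.9, -277.6, 90.2]
eef_rot: [-3.112, -0.036, 2.499]
wrist_force: [-0.7, 0.8, -0.6]
finger_gap: 55.2
```

Run:
```python
from h import *
s,i,im=wrist('w14'); p=np.array(s['eef_pos']); u=w2p(i,p+[0,0,30]); g=im.min(2); print(u,s['eef_rot'],s['finger_gap'])
hsv=cv2.cvtColor(im,cv2.COLOR_RGB2HSV); a=int(u[1]);b=int(u[0])
cv2.imwrite('pics/w14b.png',im[100:440,140:500,::-1])
for t in (170,190,210):
  try: e=ring(i,g>t,u,56,10,p[:2],z0=p[2]+19.6); print('off',e-p[:2])
  except Exception as x: print(x)
plan((427,-279,60),yaw=2.494)
```

```text
[309.60504053 300.1603062 ] [-3.11204374 -0.03642559  2.4990437 ] 55.196475718903585
ring [ 424.5 -277.5] area meas/pred 0.914
off [1.52646494 0.10003959]
ring [ 424.5 -277.6] area meas/pred 0.899
off [1.52976827 0.03602184]
ring [ 426.4 -280.2] area meas/pred 0.053
off [ 3.49751007 -2.55944703]
n 1 t 23.15 at [ 422.9 -279.6   90. ] yaw 2.498 q6 -1.55
[[-2.9, 3.0, 30.0, 0.004]]
```

View pics/w14b.png

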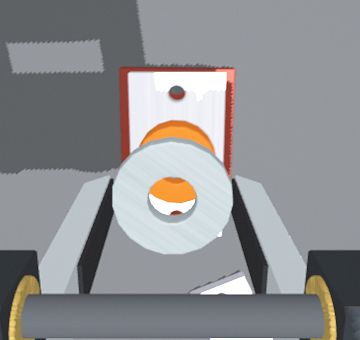

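The washer is held level and centred at (172,197) in the crop, with the stack below it. Its measured offset from the TCP is about 1.5 mm in x, which I'll allow for.

Emit:
{"api": "drive_tool", "payload": {
  "motion": [-2,2,15,0,0,0,12,0,0,0,6,0,0,0,0,0]
}}

```text
clock: 23.48
eef_pos: [422.6, -281.3, 53.9]
eef_rot: [-3.112, -0.038, 2.493]
wrist_force: [-0.2, -0.3, -1.7]
finger_gap: 55.0
```

Run:
```python
from h import *
plan((425.8,-279,50),yaw=2.494,n=1)
```

```text
n 1 t 23.4833 at [ 422.6 -281.3   53.9] yaw 2.493 q6 -1.55
[[-1.2, 3.8, 3.9, -0.001]]
```

Emit:
{"api": "drive_tool", "payload": {
  "motion": [-1,3.8,1,0,0,0.5,1,0]
}}

```text
clock: 23.65
eef_pos: [426.0, -277.9, 51.7]
eef_rot: [-3.112, -0.038, 2.493]
wrist_force: [-0.6, -0.6, -1.1]
finger_gap: 55.1
```

Run:
```python
from h import *
plan((425.8,-279,50),yaw=2.494,n=1)
s,i,im=wrist('w15'); p=np.array(s['eef_pos']); u=w2p(i,p+[0,0,30]); g=im.min(2)
e=ring(i,g>180,u,56,10,p[:2],z0=p[2]+19.6); print('off',e-p[:2])
```

```text
n 1 t 23.65 at [ 426.  -277.9   51.7] yaw 2.493 q6 -1.54
[[-0.5, -1.0, 1.7, -0.001]]
ring [ 415.8 -268.5] area meas/pred 1.788
off [-10.22183037   9.33667278]
```

Emit:
{"api": "drive_tool", "payload": {
  "motion": [0,-1,4,0]
}}

```text
clock: 23.78
eef_pos: [425.8, -278.7, 48.5]
eef_rot: [-3.111, -0.037, 2.494]
wrist_force: [0.4, -0.5, -1.8]
finger_gap: 55.2
```

Emit:
{"api": "drive_tool", "payload": {
  "motion": [0,-0.3,4,0]
}}

```text
clock: 23.87
eef_pos: [425.6, -278.9, 44.7]
eef_rot: [-3.111, -0.036, 2.495]
wrist_force: [0.2, -0.2, -1.4]
finger_gap: 55.1
```

Bottom is near 64 at the stud tip. Continue to seat.

Emit:
{"api": "drive_tool", "payload": {
  "motion": [0,0,3,0,0,0,2,0]
}}

```text
clock: 24.03
eef_pos: [425.4, -278.9, 39.1]
eef_rot: [-3.111, -0.036, 2.495]
wrist_force: [-0.3, 0.3, -1.6]
finger_gap: 55.0
```

Emit:
{"api": "drive_tool", "payload": {
  "motion": [0,0,2,0]
}}

```text
clock: 24.12
eef_pos: [425.7, -279.1, 38.1]
eef_rot: [-3.112, -0.034, 2.495]
wrist_force: [-9.0, 7.7, 38.2]
finger_gap: 55.4
```

Emit:
{"api": "drive_tool", "payload": {
  "motion": [0,0,-0.3,0,0,0,0,0]
}}

```text
clock: 24.28
eef_pos: [426.1, -279.3, 39.1]
eef_rot: [-3.112, -0.033, 2.495]
wrist_force: [0.5, 0.1, -0.8]
finger_gap: 55.2
```

Emit:
{"api": "drive_tool", "payload": {
  "motion": [0,0,0,0,0,0,0,0,0,0,0,0,0,0,0,0],
  "jaw": 0.1
}}

```text
clock: 24.62
eef_pos: [426.1, -279.5, 38.9]
eef_rot: [-3.112, -0.033, 2.495]
wrist_force: [-0.6, 0.2, -0.3]
finger_gap: 78.2
```

Emit:
{"api": "drive_tool", "payload": {
  "motion": [0,0,-20,0,0,0,-35,0,0,0,-35,0,0,0,0,0]
}}

```text
clock: 24.95
eef_pos: [429.1, -278.4, 130.3]
eef_rot: [-3.112, -0.038, 2.494]
wrist_force: [1.2, -0.3, 0.2]
finger_gap: 84.8
```

Run:
```python
from h import *
s,i,im=wrist('w16'); print(s['eef_pos'],s['finger_gap'],'washer top centre pred',w2p(i,(427.3,-279,68)))
v=im[60:400,120:500,::-1].copy()
for r,z in ((28,68),(25,38)):
  P=np.array([w2p(i,(427.3+r*np.cos(a),-279+r*np.sin(a),z))-[120,60] for a in np.linspace(0,6.28,40)]).round().astype(int)
  if r==28: cv2.polylines(v,[P],True,(255,0,255),1)
sc=camera('scene')[230:400,80:270,::-1]
cv2.imwrite('pics/w16b.png',np.hstack([v,cv2.resize(sc,(380,340),interpolation=cv2.INTER_CUBIC)]))
```

```text
[ 429.06951431 -278.39192964  130.26821569] 84.76720164591384 washer top centre pred [312.35310285 244.10204541]
```

View pics/w16b.png

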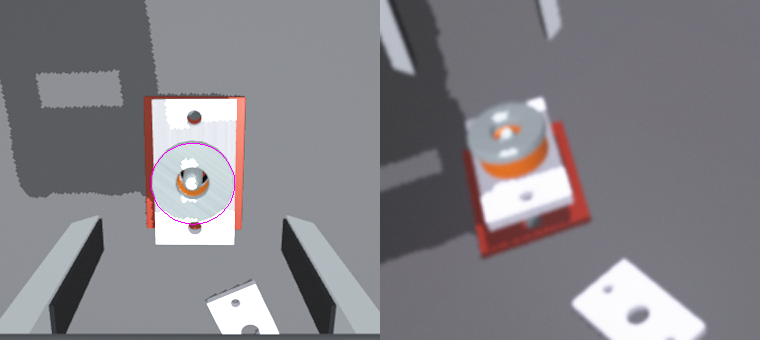

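The washer's outline matches the predicted circle for the seated pose, with the stud tip showing in its bore. The scene view shows the stack flat and the gripper clear, so I'm handing in.

```bash
python3 -c "
from cell import *
print(sign_off())"
```

```text
the job is handed in; nothing more can be done
None
```

I stacked the black cushion, the lug plate (the largest of the three plates), the orange cushion and the washer on the stud, in that order. The job was handed in at about 25 s on the clock; `sign_off()` gives no verdict.

**Last checks**
- **Seating:** each part met firm resistance as it bottomed out, between 27 and 50 N.
- **Cushion positions:** after release, the wrist camera put the black cushion at (427.1, -278.8) and the orange one at (427.0, -278.6). The stud is at about (427.3, -279), so both are well within 7 mm.
- **Lug plate:** its corners matched the predicted seated and aligned pose within a few pixels.
- **Washer:** its outline matched the predicted seated circle.
- **Bystanders and gripper:** the square, knife and marker were not approached. I did not measure them again at the end. The gripper ended well above the stack with its jaws open.

**What failed or disagreed**
- **Missed first grasp:** the real fingertips sit about 19 mm above the reported TCP, so the jaws closed over the black cushion without moving it noticeably. I applied the offset for every later grasp.
- **Lug regrip:** the first grip on the lug was too shallow, so I took it again lower down.
- **Washer check:** one measurement taken just before lowering the washer was unusable, because the washer blended with the lug in the image. I ignored it and used the earlier one.
- **Pictures:** I viewed 15 pictures, one over the budget of 14.

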